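# Inspect a vacuum fitting's sealing face under a hand loupe

### The job

Check the steel vacuum fitting for scratches: stand it with its flange (sealing face) still up near the middle of the white tile on the retort stand and let go of it, then pick up the hand loupe by its handle and hold it level over the fitting, the lens centred above the flange and at the same height as the black collar on the stand's rod, which marks the focal height. Finish holding the loupe still in the gripper there, resting on nothing; do not touch the fitting with the loupe, shift the collar on its rod, or disturb the jar, the beaker and the clamp ring.

Things in the scene. Friction and masses are not known exactly. Their poses are not given: they have to be found in the camera images.
- fitting_center (a point): Loose steel vacuum flange fitting (140 g): open pipe, diameter 28, 50 tall overall, upright, with a round flange of diameter 40 as its top 6 mm; the flange's flat top is the sealing face. The point is on the axis, half-way up: 25 above the foot, 25 below the sealing face; z up along the pipe. Starts on the bench at one side of the retort stand, the loupe at the other. Grip it from above.
- loupe_grip (a point): Grasp point on the handle of the loupe (150 g), lying flat on the bench: steel rim of diameter 78, 12 high, with a glass lens; in line with it a black handle 110 long, 18 wide, 16 high. The point is on the handle's axis, 8 above its underside, 27 from its lens end, 15 behind the balance point. x along the handle to the lens, y across the handle, z up, square to the lens.
- loupe_lens (a point): Centre of the loupe's lens: 80 mm from loupe_grip along x, 6 mm above the loupe's underside (half the rim's height; 2 mm lower than loupe_grip when level). Same axes as loupe_grip; the loupe is level when z is vertical.
- tile (a point): Centre of the top face, 16 mm above the bench, of a white tile 100 x 100 mm on the base plate of an immovable retort stand. The plate, 240 (x) by 150 (y) by 10, reaches 75 from this point to -x and 165 to +x. The stand's upright rod, diameter 12, top 300 above the bench, stands 140 from this point along +x. x points to the rod, z up.
- collar_mark (a point): Centre, half-way up, of the black collar on the stand's rod (diameter 32, 12 mm high; a thumbscrew reaches 30 from the rod's axis on its +y side). It marks the focal height: the lens centre is to be held at the height of this point. It is 135 to 195 mm above the bench, held by friction; a push along the rod shifts it.
- jar: Bystander: small glass jar with a white cap, 44 mm in diameter, 75 mm tall; origin at the middle of its underside. Leave alone.
- beaker: Bystander: small open glass beaker, 52 mm in diameter, 62 mm tall, in front of the stand on the robot's side; origin at the middle of its underside. Leave alone.
- clamp: Bystander: aluminium clamp ring lying flat, 56 mm in diameter, 16 mm high, with a bolt and wing nut on its side, 75 mm over all; origin at the middle of its underside. Leave alone.
There are look-alikes about, which are no part of the job. What is shaped like the part that bears fitting_center but green or orange is not meant. Leave any blue look-alike of the part that bears loupe_grip alone.

How it is judged (in metres and radians):
On the way:
1. the fitting stands on the tile, flange up, let go (horizontal distance between fitting_center and tile below 0.025 m and z of fitting_center in the frame of tile between 0.021 and 0.029 m and angle between fitting_center's own z axis and vertical below 0.1 rad and contact force between fitting and the fingers below 0.1 N), for 0.3 s.
At the end, for the whole second after the job is handed in: Fitting upright (0.1 rad), flange up, released, within 25 mm of the tile's centre. Loupe held still in the fingers, touching neither stand nor fitting, level within 0.1 rad, lens centre within 12 mm of the fitting's axis (horizontally) and 8 mm of the height of the collar's middle (all of step 1 and contact force between fitting and the arm below 0.1 N and horizontal distance between loupe_lens and fitting_center below 0.012 m and z of loupe_lens in the frame of collar_mark between -0.008 and 0.008 m and angle between loupe_lens's own z axis and vertical below 0.1 rad and linear speed of loupe below 0.02 m/s and angular speed of loupe below 0.1 rad/s and contact force between loupe and the fingers above 1 N and contact force between loupe and stand below 0.1 N and contact force between loupe and fitting below 0.1 N); the arm keeps its last pose, push and grip.
It fails at once if the collar was shifted on its rod by more than 4 mm (distance of collar_mark from where it was at the start of the episode above 0.004 m).
It fails at once if the loupe struck or pressed on the fitting (contact force between loupe and fitting above 0.5 N).
It fails at once if the jar was disturbed (moved over 20 mm) (distance of jar from where it was at the start of the episode above 0.02 m).
It fails at once if the beaker was disturbed (moved over 20 mm) (distance of beaker from where it was at the start of the episode above 0.02 m).
It fails at once if the clamp ring was disturbed (moved over 20 mm) (distance of clamp from where it was at the start of the episode above 0.02 m).
It also fails if it takes over 64 s, if anything falls off the work surface, if the arm or the gripper's body presses on something with over 40 N, if the wrist force passes 120 N, or if a joint passes its speed limit or range.

### The arm

A 6-joint arm with a two-finger parallel gripper is mounted at the origin on the work surface. World frame = base frame: x ahead of the robot, y to its left, z up, the work surface at z = 0. Lengths are in mm, angles in rad, forces in N, time in s.
With the tool pointing down it reaches from about 400 to 925 mm from the base axis. Payload 12.5 kg.
Tool frame: the origin (TCP) lies at the very end of the fingers, on their centre line; the grasp point (between the pads) lies 19 mm behind it (env.grip_point_offset is the distance from the TCP to the grasp point, in mm); z points along the fingers, y is the direction in which the jaws open and shut (so a half turn about z gives the same grasp; the last joint's range is limited). The gripper opens to 95 mm and grips with 3 to 60 N. Pads are 20 mm wide; open, the fingers measure 119 mm over their backs; the gripper's body (75 mm by 180 mm) begins 59 mm behind the grasp point.
Start: joints at [1.018, 0.491, 1.559, -0, 1.092, -0.106], TCP at [270.038, 563.672, 214.661] pointing down, gripper open.
Joint ranges: [-3.1, 3.1], [-0.84, 2.19], [0.05, 2.79], [-1.13, 4.28], [0.06, 2.93], [-2.69, 2.69]. Speed limits (rad/s): [2.22, 2.22, 2.79, 3.14, 3.14, 3.14].

### API

Orientations are given as [roll, pitch, yaw] about the fixed x, y, z axes, in that order (R = Rz(yaw) Ry(pitch) Rx(roll)).
In Python, from cell import env gives the robot as it stands.
- The arm moves only by the tool drive_tool, never from a script. Its argument "commands" is a list of rows, each an object of numbers: "dx", "dy", "dz": the shift along the world's x, y, z in mm; "yaw": the turn about the world's z in degrees. In form: [{"dx": .., "dy": .., "dz": .., "yaw": ..}, ...]. A call has 1 to 5 rows; each row shifts and turns the commanded pose from where the row before left it; what a row does not reach is not made up. A row lasts 1/12 s, in which the tool goes at most 41.7 mm and 7.16 degrees, less where a joint would pass 70% of its speed; a pose out of reach is approached as far as the arm can. A call with a gripper value outside its range is refused whole. "grip" is the opening, from 0 (shut) to 1 (fully open), set as the call begins (left out, the last holds). The fingers move at their own pace and stop on an object; the grip force is fixed at half the most. Time passes only in rows, so rows that do not move let the fingers close. It gives the time, the measured TCP pose, the force and the opening at its end, in the units of the state.
- env.state(): the state, without advancing time (a new reading comes with each control period).
- env.read_camera(name): name is "scene" or "top"; returns the picture (480x640x3 uint8, red, green, blue); there is no depth.
- env.calibration(name): a dict with "intrinsics" (3x3 intrinsics, pixels), "dist_coeffs" ([k1, k2, p1, p2, k3] as OpenCV has them; the pictures are not rectified), "rvec" (rotation vector, rad) and "tvec" (3), from world to camera coordinates, as OpenCV has them. Camera axes: x right, y down, z forward; pixel columns grow to the right and rows downward; lengths in mm; the calibration is good to about 2 mm. A picture is of the moment at which its call begins. calibration takes no time and is no camera call.
- env.job_done(): hands the job in, once; it reports no verdict.
Trained networks look in the newest picture that a camera, given by its name, has taken for a name from the list of things; names that differ only in an ending like _2 or _b are one class to them, and where a whole thing is asked for, a point or a joint stands for the part that bears it (a point fixed in the world has none). Each returns a list of dicts, best first, with "conf" (0 to 1); they miss things now and then, are a little off and sometimes report something else, mostly with a low value. They report only what shows in the picture. A call takes as long as a camera call. They do not tell look-alikes from the thing itself.
- env.trace(query, camera): "pixels" (480x640 bool, what is visible of it) and "pixel" ([column, row] in pixels, amid what is visible of it).
- env.place_of(query, camera): "pixel" ([column, row] in pixels: a listed point, or the origin of a listed thing).
The state is a dict: "t": time; "joints": joint angles; "qvel": joint speeds; "tau": joint torques, N m; "eef_pos": TCP position; "tcp_rot": TCP orientation; "ft_force": force on the tool from outside, world axes, zero at the start; "moment": the same for the moment, N m; "opening": opening from 0.0 (shut) to 1.0 (fully open).
Only numpy, scipy, OpenCV 4.12 (cv2) and the standard library are available. Lean on these libraries where they do the work, as an engineer would, in place of code of your own. Each camera call takes 0.05 s, during which the arm holds its last target.

## Working session

There is one attempt and no reset: what is moved stays moved. The work goes in short steps, Python scripts to look and compute and a tool call to move; the robot and the scene stay as the last step left them, time stands still between calls to the robot, and variables do not carry over. Pictures are saved under pics/ and viewed, and the job is handed in when it is done.

Besides the shell and the picture viewer there is one more tool, called after "Emit:" as name(argument=value, ...), one argument or row to a line, values as JSON. drive_tool: Moves the arm, as the interface text tells. Its arguments: {"type":"object","properties":{"commands":{"type":"array"},"grip":{"type":"number"}},"required":["commands"]}

```bash
ls; mkdir -p pics
python3 - <<'E'
from cell import env
import cv2,numpy as np
for n in("scene","top"):
    im=env.read_camera(n); cv2.imwrite(f"pics/{n}0.png",im[:,:,::-1])
    c=env.calibration(n); print(n,np.round(c["intrinsics"],1).tolist(),np.round(c["dist_coeffs"],3),np.round(c["rvec"],3),np.round(c["tvec"],1))
    for q in ["fitting_center","loupe_grip","loupe_lens","tile","collar_mark","jar","beaker","clamp"]:
        print(q,[(np.round(d["pixel"],1).tolist(),round(d["conf"],2)) for d in env.place_of(q,n)])
s=env.state();print(s)
E
```

```text
pics
scene [[560.6, 0.0, 322.5], [0.0, 560.6, 243.5], [0.0, 0.0, 1.0]] [-0.024  0.     0.     0.     0.   ] [ 1.549  2.145 -0.749] [ 248.8 -369.3 1569.3]
fitting_center [([494.5, 272.3], 0.82), ([493.8, 303.3], 0.71), ([508.4, 244.2], 0.65)]
loupe_grip [([166.2, 187.1], 0.97)]
loupe_lens [([236.6, 224.5], 0.69), ([179.5, 167.0], 0.64)]
tile [([350.6, 280.0], 0.87)]
collar_mark [([338.6, 296.1], 0.7)]
jar [([463.7, 350.8], 0.83)]
beaker [([354.5, 211.6], 0.76)]
clamp [([206.2, 277.8], 0.6)]
top [[539.0, 0.0, 316.7], [0.0, 539.0, 231.6], [0.0, 0.0, 1.0]] [-0.143  0.     0.     0.     0.   ] [ 2.166 -2.12   0.174] [ -79.   615.9 1272.8]
fitting_center [([169.8, 239.2], 0.79), ([172.9, 272.2], 0.65), ([161.5, 304.8], 0.63), ([401.8, 201.8], 0.46)]
loupe_grip [([485.6, 290.1], 0.94), ([418.0, 302.7], 0.66)]
loupe_lens [([402.3, 271.8], 0.78), ([487.9, 318.5], 0.59)]
tile [([288.5, 234.5], 0.85)]
collar_mark [([281.1, 170.4], 0.7)]
jar [([188.0, 200.7], 0.69)]
beaker [([306.2, 321.1], 0.77)]
clamp [([403.3, 205.0], 0.57), ([289.9, 237.4], 0.3)]
{'t': 0.9, 'joints': array([ 1.01841546e+00,  4.90862073e-01,  1.55893596e+00,  6.62767851e-07,
        1.09170277e+00, -1.05610119e-01]), 'qvel': array([-0.00219219,  0.00011241,  0.00137332, -0.00012933,  0.00167572,
        0.00018546]), 'tau': array([-1.41537123e-03, -6.12456179e+01, -2.58431000e+01,  6.93195616e-02,
        4.45386290e-02, -3.57270608e-05]), 'eef_pos': array([270.01878199, 563.65996248, 214.67211296]), 'tcp_rot': array([3.14150125e+00, 9.09727179e-06, 2.69482160e+00]), 'ft_force': array([ 0.90179769, -0.16492464,  0.40398221]), 'moment': array([ 0.0051464 , -0.03615787, -0.00894377]), 'opening': 0.9972666419380446}
```

View pics/scene0.png

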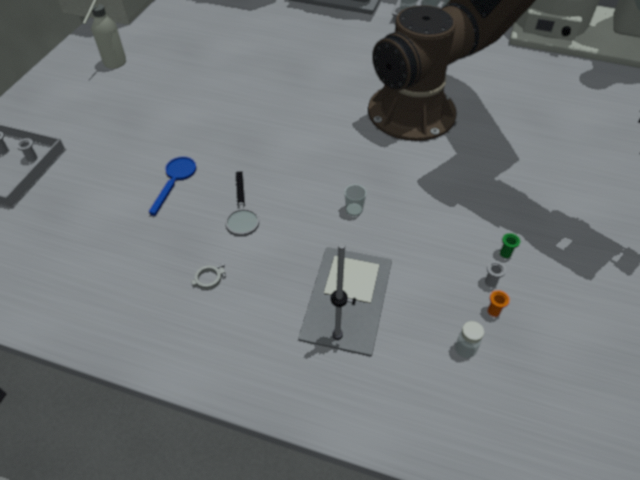

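View pics/top0.png

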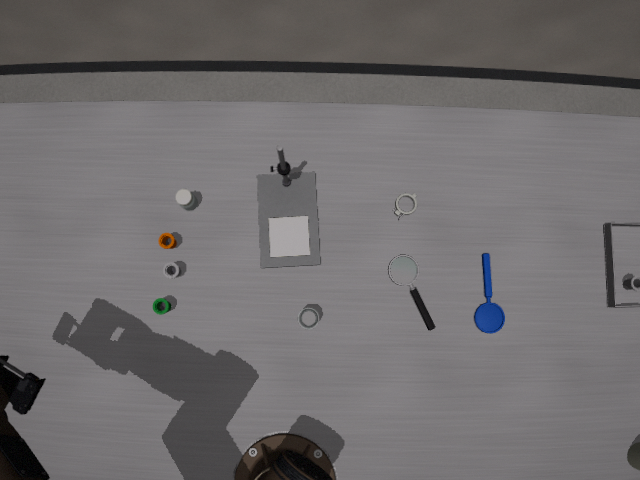

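```bash
cat > h.py <<'E'
from cell import env
import cv2,numpy as np
def cam(n):
    c=env.calibration(n); K=np.array(c["intrinsics"],float);d=np.array(c["dist_coeffs"],float)
    r=np.array(c["rvec"],float).reshape(3);t=np.array(c["tvec"],float).reshape(3)
    return K,d,r,t,cv2.Rodrigues(r)[0]
def proj(n,P):
    K,d,r,t,R=cam(n); return cv2.projectPoints(np.array(P,float).reshape(-1,1,3),r,t,K,d)[0].reshape(-1,2)
def atz(n,px,z):
    K,d,r,t,R=cam(n); u=cv2.undistortPoints(np.array(px,float).reshape(-1,1,2),K,d).reshape(-1,2)
    D=np.c_[u,np.ones(len(u))]@R; C=-R.T@t
    return C+D*((z-C[2])/D[:,2])[:,None]
def tri(pa,pb):
    A=[];b=[]
    for n,p in(("scene",pa),("top",pb)):
        K,d,r,t,R=cam(n);u=cv2.undistortPoints(np.array(p,float).reshape(-1,1,2),K,d).reshape(2)
        v=R.T@np.r_[u,1];v/=np.linalg.norm(v);C=-R.T@t;M=np.eye(3)-np.outer(v,v);A.append(M);b.append(M@C)
    A=np.vstack(A);b=np.hstack(b);x=np.linalg.lstsq(A,b,rcond=None)[0]
    return x,np.linalg.norm(A@x-b)
E
python3 - <<'E'
from h import *
for n in("scene","top"):
    im=cv2.imread(f"pics/{n}0.png")
    c={"scene":[(440,220,120,120),(200,160,120,90),(290,235,120,120)],"top":[(130,180,90,140),(370,235,90,110),(245,140,90,140)]}[n]
    o=[cv2.resize(im[y:y+h,x:x+w],(260,260*h//w),interpolation=cv2.INTER_CUBIC) for x,y,w,h in c]
    H=max(a.shape[0] for a in o); o=[cv2.copyMakeBorder(a,0,H-a.shape[0],0,0,0) for a in o]
    cv2.imwrite(f"pics/crop_{n}.png",np.hstack(o))
print("fit",tri((494.5,272.3),(172.9,270.2)),atz("scene",[(494.5,272.3)],25),atz("top",[(172.9,271)],25))
for nm,p,z in(("lens",(236.6,224.5),6),("grip_s",(240,200),8)): print(nm,atz("scene",[p],z))
for nm,p,z in(("grip",(418,302.7),8),("lens",(402.3,271.8),6),("tile",(288.5,234.5),16),("green",(161.5,304.8),25),("orange",(167,241),25),("jar",(188,200.7),0),("beaker",(306.2,321.1),0),("clamp",(403,205),0),("blue",(488,290),8)): print(nm,atz("top",[p],z))
print("tile s",atz("scene",[(350.6,280)],16),"jar s",atz("scene",[(463.7,350.8)],0),"beak",atz("scene",[(354.5,211.6)],0))
print("collar",tri((338.6,296.1),(281.1,170.4)))
E
```

```text
fit (array([514.83999265, 288.42693442,  36.70291457]), np.float64(2.020538291478598)) [[504.98541205 291.44421965  25.        ]] [[513.93094924 289.93047997  25.        ]]
lens [[ 541.32357936 -293.21799596    6.        ]]
grip_s [[ 469.06585615 -315.90049098    8.        ]]
grip [[ 449.63474919 -322.73331932    8.        ]]
lens [[ 526.52976262 -283.40726537    6.        ]]
tile [[613.60373328   4.70302589  16.        ]]
green [[429.35147869 314.14322571  25.        ]]
orange [[588.89955722 309.4894248   25.        ]]
jar [[698.47150838 268.09690517   0.        ]]
beaker [[399.21345067 -44.58804897   0.        ]]
clamp [[ 699.33135801 -286.78982002    0.        ]]
blue [[ 483.71193068 -502.86827033    8.        ]]
tile s [[614.87762646   3.98561837  16.        ]] jar s [[696.82363726 262.15714147   0.        ]] beak [[ 4.10986408e+02 -4.60335342e+01 -1.13686838e-13]]
collar (array([744.08461451,  17.10328642, 146.88928088]), np.float64(4.225308253707625))
```

View pics/crop_scene.png

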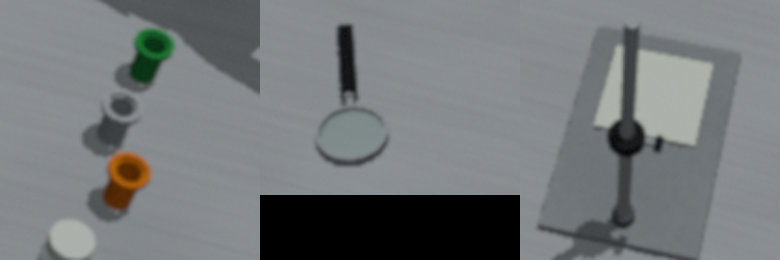

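View pics/crop_top.png

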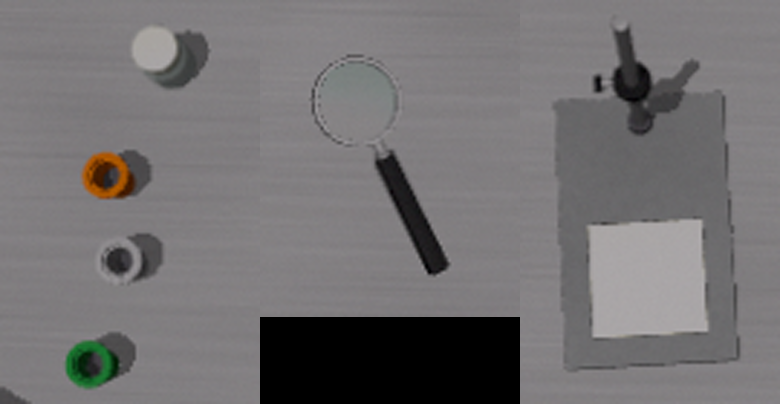

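```bash
cat >> h.py <<'E'
def circ(c,r,n=64):
    a=np.linspace(0,2*np.pi,n,endpoint=False);return np.c_[c[0]+r*np.cos(a),c[1]+r*np.sin(a),np.full(n,c[2])]
def view(n,im,box,polys,f,s=6):
    x,y,w,h=box;o=cv2.resize(im[y:y+h,x:x+w],None,fx=s,fy=s,interpolation=cv2.INTER_CUBIC)
    for P,col,closed in polys:
        q=((proj(n,P)-[x,y]+.5)*s).astype(int);cv2.polylines(o,[q.reshape(-1,1,2)],closed,col,1)
    return o
def pad(o):
    H=max(a.shape[0] for a in o);return np.hstack([cv2.copyMakeBorder(a,0,H-a.shape[0],0,4,0) for a in o])
E
python3 - <<'E'
from h import *
C=(514,288.5)
polys=[(circ((*C,50),20),(0,0,255),True),(circ((*C,0),14),(0,255,0),True)]
o=[view(n,cv2.imread(f"pics/{n}0.png"),b,polys,0) for n,b in(("scene",(465,245,60,60)),("top",(145,245,60,60)))]
cv2.imwrite("pics/fit1.png",pad(o))
t=(614.2,4.3)
for n in("scene","top"):
    for d in env.trace("loupe_grip",n)+env.trace("tile",n): print(n,d["conf"],d["pixels"].sum(),d["pixel"])
E
```

```text
scene 0.72 1044 [172.7, 173.1]
scene 0.57 1049 [238.5, 218.9]
scene 0.93 6986 [344.2, 300.4]
top 0.95 971 [486.5, 314.5]
top 0.56 1153 [411.0, 276.2]
top 0.91 5769 [289.3, 217.7]
```

View pics/fit1.png

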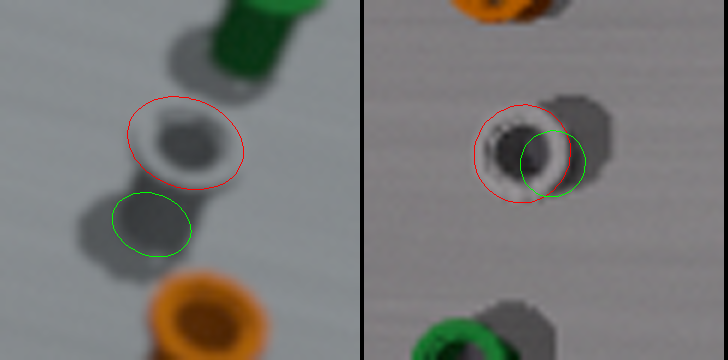

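Run:
```python
from h import *
T=np.array((614.2,4.3))
def tile(T,th):
    R=np.array([[np.cos(th),-np.sin(th)],[np.sin(th),np.cos(th)]])
    f=lambda x,y,z:np.r_[T+R@[x,y],z]
    rod=f(140,0,0)[:2]
    return [([f(-50,-50,16),f(50,-50,16),f(50,50,16),f(-50,50,16)],(0,0,255),True),([f(-75,-75,10),f(165,-75,10),f(165,75,10),f(-75,75,10)],(0,255,0),True),([[*rod,10],[*rod,300]],(255,0,255),False)],rod
p,rod=tile(T,np.deg2rad(3)); print(rod)
for z,c in((150,(0,255,255)),(162,(255,255,0))): p.append((circ((*rod,z),16),c,True))
o=[view(n,cv2.imread(f"pics/{n}0.png"),b,p,0,s) for n,b,s in(("scene",(295,240,105,115),3.6),("top",(250,140,80,135),4))]
cv2.imwrite("pics/tile1.png",pad(o))
g=np.array((449.6,-322.7));l=np.array((527,-284.))
u=(l-g)/np.linalg.norm(l-g);g=l-80*u;v=np.array([-u[1],u[0]]);print(np.degrees(np.arctan2(u[1],u[0])),g)
q=[np.r_[g+a*u+b*v,16] for a,b in((27,9),(27,-9),(-83,-9),(-83,9))]
p=[(circ((*l,12),39),(0,0,255),True),(q,(0,255,0),True)]
o=[view(n,cv2.imread(f"pics/{n}0.png"),b,p,0,s) for n,b,s in(("scene",(210,160,65,85),6),("top",(380,245,65,95),6))]
cv2.imwrite("pics/loupe1.png",pad(o))
```

```text
[754.00813487  11.62703387]
26.56505117707799 [ 455.44582472 -319.77708764]
```

View pics/tile1.png

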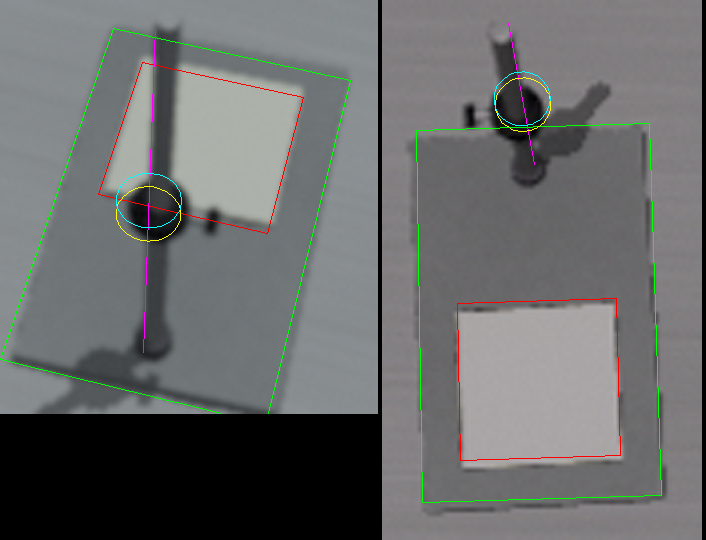

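View pics/loupe1.png

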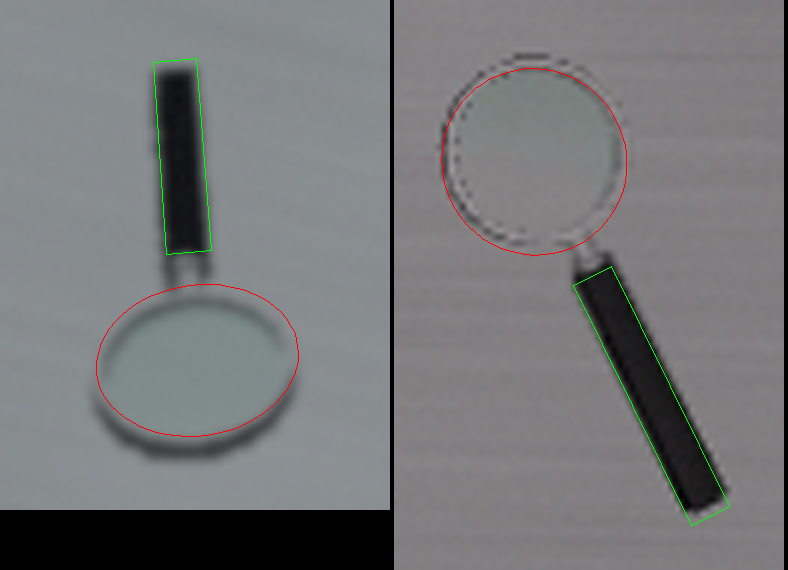

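Run:
```python
from h import *
from scipy.optimize import least_squares
im={n:cv2.imread(f"pics/{n}0.png") for n in("scene","top")}
# tile in top
def blob(n,box,f,seed=None):
    x,y,w,h=box;g=cv2.cvtColor(im[n],cv2.COLOR_BGR2GRAY)[y:y+h,x:x+w];m=f(g).astype(np.uint8)
    k,lab,st,ce=cv2.connectedComponentsWithStats(m);i=1+np.argmax(st[1:,4]);return (lab==i).astype(np.uint8),st[i]+[x,y,0,0,0],ce[i]+[x,y],(x,y)
for n,b,th in(("top",(250,200,80,75),145),("scene",(310,250,80,60),145)):
    m,st,ce,o=blob(n,b,lambda g:g>th);print(n,"tile",st,ce);c=cv2.findContours(m,0,2)[0][0];r=cv2.minAreaRect(c);bx=cv2.boxPoints(r)+o;print(np.round(bx,1).tolist());W=atz(n,bx,16)[:,:2];print(np.round(W,1).tolist(),W.mean(0),[np.linalg.norm(W[i]-W[i-1]).round(1) for i in range(4)])
for n,b in(("top",(265,140,45,50)),("scene",(310,235,50,120))):
    x,y,w,h=b;cv2.imwrite(f"pics/col_{n}.png",cv2.resize(im[n][y:y+h,x:x+w],None,fx=5 if n=="scene" else 12,fy=5 if n=="scene" else 12,interpolation=0))
    m,st,ce,o=blob(n,b,lambda g:g<40);print(n,"dark",st,ce)
```

```text
top tile [ 269  216   41   41 1523] [288.58831254 236.11621799]
[[267.8, 217.9], [307.0, 215.6], [309.3, 254.3], [270.0, 256.6]]
[[654.8, 58.3], [662.9, -40.5], [564.8, -48.5], [556.8, 49.2]] [609.84439053   4.6200431 ] [np.float64(98.4), np.float64(99.2), np.float64(98.4), np.float64(98.1)]
scene tile [ 343  258   36   44 1187] [359.39764111 278.57203033]
[[337.8, 295.2], [345.1, 257.4], [378.6, 263.9], [371.3, 301.6]]
[[660.2, -10.3], [561.0, -24.5], [554.8, 49.6], [653.5, 60.1]] [607.37798875  18.73716423] [np.float64(70.7), np.float64(100.3), np.float64(74.5), np.float64(99.3)]
top dark [278 162  12  14 103] [283.94174757 169.26213592]
scene dark [331 292  16  15 140] [338.53571429 299.86428571]
```

View pics/col_top.png

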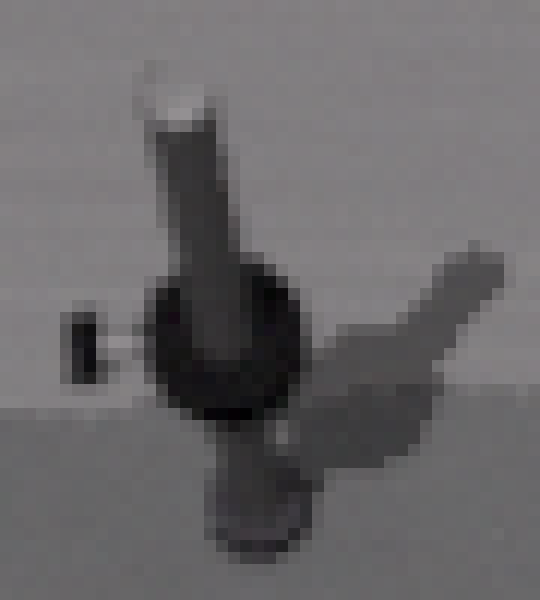

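View pics/col_scene.png

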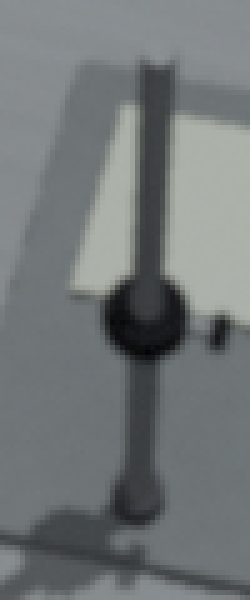

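Run:
```python
from h import *
print("collar",tri((338.6,297.8),(283.1,167.9)),"knob",tri((353.3,300.7),(271.5,168.5)))
print("rodtop",tri((340.9,248.2),(280,148.5)))
for z in (140,145,150,155,160,165): print(z,atz("scene",[(338.6,297.8)],z)[0,:2].round(1),atz("top",[(283.1,167.9)],z)[0,:2].round(1))
for n in("scene","top"): print(n,"rodtop",atz(n,[dict(scene=(340.9,248.2),top=(280,148.5))[n]],300), "base",atz(n,[dict(scene=(337.0,335.5),top=(286.0,182.0))[n]],16))
```

```text
collar (array([749.06768722,  15.49119271, 148.09895634]), np.float64(0.006077420862912608)) knob (array([746.94743413,  42.29374174, 148.53248335]), np.float64(0.0788662982636254))
rodtop (array([749.5068464 ,  14.88693977, 292.73214495]), np.float64(1.019261810113561))
140 [744.   14.1] [751.3  16. ]
145 [747.1  15. ] [749.9  15.7]
150 [750.3  15.8] [748.5  15.4]
155 [753.4  16.7] [747.1  15.1]
160 [756.6  17.5] [745.7  14.7]
165 [759.7  18.4] [744.3  14.4]
scene rodtop [[754.85271764  17.07018438 300.        ]] base [[751.49648419  16.44294408  16.        ]]
top rodtop [[747.37387568  13.68317524 300.        ]] base [[748.91716419  15.1067842   16.        ]]
```

Candidates seen. Fitting-shaped:
- grey at scene (495,272) / top (172,270)
- green at scene (510,244)
- orange at scene (498,303)
- greys in the far tray at scene (28,150)

Loupe-shaped: black handle with steel rim at scene (242,205), and blue at scene (173,175). The crops confirm the grey fitting and the black-handled loupe.

Emit:
drive_tool(
  commands=[
    {"dx": 24.5,"dy": -27.5,"dz": -8,"yaw": 2.6},
    {"dx": 24.5,"dy": -27.5,"dz": -8,"yaw": 2.6},
    {"dx": 24.5,"dy": -27.5,"dz": -8,"yaw": 2.6},
    {"dx": 24.5,"dy": -27.5,"dz": -8,"yaw": 2.6},
    {"dx": 24.5,"dy": -27.5,"dz": -8,"yaw": 2.6},
  ],
  grip=1,
)

```text
t: 1.52
eef_pos: [393.4, 424.9, 174.5]
tcp_rot: [3.141, 0.0, 2.924]
ft_force: [0.8, 0.4, -0.7]
opening: 0.999
```

Emit:
drive_tool(
  commands=[
    {"dx": 24.5,"dy": -27.5,"dz": -8,"yaw": 2.6},
    {"dx": 24.5,"dy": -27.5,"dz": -8,"yaw": 2.6},
    {"dx": 24.5,"dy": -27.5,"dz": -8,"yaw": 2.6},
    {"dx": 24.5,"dy": -27.5,"dz": -8,"yaw": 2.6},
    {"dx": 24.5,"dy": -27.5,"dz": -8,"yaw": 2.6},
  ],
)

```text
t: 1.93
eef_pos: [516.1, 287.2, 134.4]
tcp_rot: [3.141, 0.0, -3.132]
ft_force: [0.3, 0.4, 1.2]
opening: 1.001
```

Emit:
drive_tool(
  commands=[
    {"dx": 0},
    {"dx": 0},
    {"dx": 0},
  ],
)

```text
invalid input
```

Run:
```python
from h import *
print(env.state()["eef_pos"],env.state()["tcp_rot"])
C=(515,288.5)
polys=[(circ((*C,50),20),(0,0,255),True),([[*C,50],[*C,134]],(0,255,0),False)]
o=[]
for n,b in(("scene",(445,195,110,110)),("top",(115,215,110,110))):
    im=env.read_camera(n)[:,:,::-1].copy();cv2.imwrite(f"pics/{n}1.png",im);o.append(view(n,im,b,polys,0,3.6))
cv2.imwrite("pics/v1.png",pad(o))
```

```text
[516.10564247 287.17792466 134.43372347] [ 3.14135837e+00  3.07609393e-04 -3.13235997e+00]
```

View pics/v1.png

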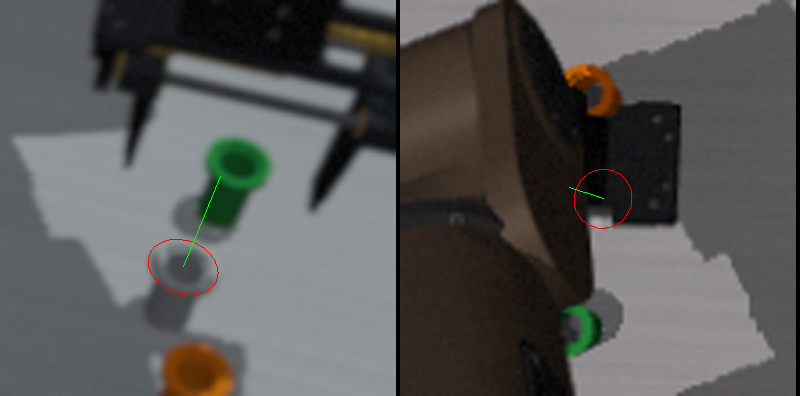

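Emit:
drive_tool(
  commands=[
    {"dx": -1,"dy": 1.3,"dz": -30},
    {"dx": 0,"dy": 0,"dz": -30,"yaw": 0},
    {"dx": 0,"dy": 0,"dz": -30,"yaw": 0},
    {"dx": 0,"dy": 0,"dz": -25,"yaw": 0},
    {"dx": 0,"dy": 0,"dz": -12,"yaw": 0},
  ],
)

```text
invalid input
```

Emit:
drive_tool(
  commands=[
    {"dx": 0,"dy": 0,"dz": 0,"yaw": 0},
    {"dx": 0,"dy": 0,"dz": 0,"yaw": 0},
    {"dx": 0,"dy": 0,"dz": 0,"yaw": 0},
    {"dx": 0,"dy": 0,"dz": 0,"yaw": 0},
    {"dx": 0,"dy": 0,"dz": 0,"yaw": 0},
  ],
  grip=0.1,
)

```text
t: 2.45
eef_pos: [514.5, 289.5, 135.0]
tcp_rot: [3.141, 0.0, -3.133]
ft_force: [-0.6, 0.2, 0.2]
opening: 0.705
```

Emit:
drive_tool(
  commands=[
    {"dx": 0,"dy": 0,"dz": 0,"yaw": 0},
    {"dx": 0,"dy": 0,"dz": 0,"yaw": 0},
    {"dx": 0,"dy": 0,"dz": 0,"yaw": 0},
    {"dx": 0,"dy": 0,"dz": 0,"yaw": 0},
    {"dx": 0,"dy": 0,"dz": 0,"yaw": 0},
  ],
)

```text
t: 2.87
eef_pos: [515.0, 288.7, 134.7]
tcp_rot: [3.141, 0.0, -3.135]
ft_force: [-0.1, 0.1, 0.6]
opening: 0.354
```

Emit:
drive_tool(
  commands=[
    {"dx": 0,"dy": 0,"dz": -10,"yaw": 0},
    {"dx": 0,"dy": 0,"dz": -10,"yaw": 0},
    {"dx": 0,"dy": 0,"dz": -10,"yaw": 0},
    {"dx": 0,"dy": 0,"dz": -10,"yaw": 0},
    {"dx": 0,"dy": 0,"dz": -10,"yaw": 0},
  ],
  grip=1,
)

```text
t: 3.28
eef_pos: [514.8, 288.5, 83.1]
tcp_rot: [-3.141, -0.001, -3.135]
ft_force: [-1.0, -0.0, 0.7]
opening: 0.655
```

Emit:
drive_tool(
  commands=[
    {"dx": 0,"dy": 0,"dz": -10,"yaw": 0},
    {"dx": 0,"dy": 0,"dz": -10,"yaw": 0},
    {"dx": 0,"dy": 0,"dz": 0,"yaw": 0},
    {"dx": 0,"dy": 0,"dz": 0,"yaw": 0},
  ],
)

```text
t: 3.62
eef_pos: [514.9, 288.6, 64.0]
tcp_rot: [-3.141, -0.001, -3.135]
ft_force: [-1.3, 0.2, 0.1]
opening: 0.932
```

Run:
```python
from h import *
C=(515,288.5)
polys=[(circ((*C,50),20),(0,0,255),True),([[*C,50],[*C,64]],(0,255,0),False)]
im=env.read_camera("scene")[:,:,::-1].copy();cv2.imwrite("pics/s2.png",view("scene",im,(445,215,110,90),polys,0,6))
```

```text
(no output)
```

View pics/s2.png

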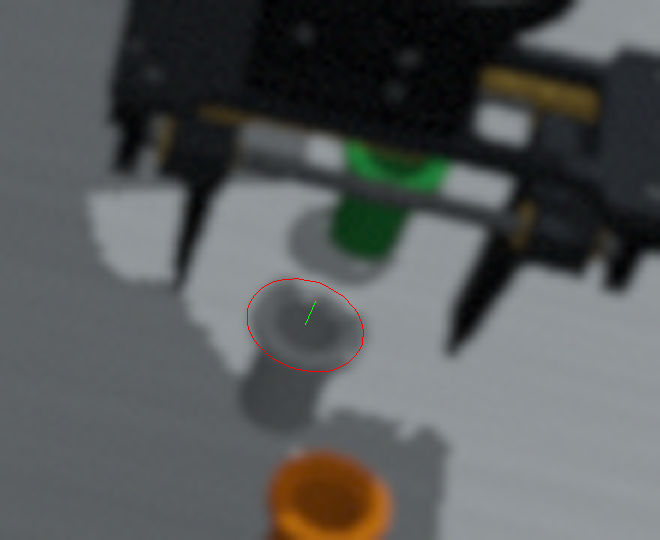

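Emit:
drive_tool(
  commands=[
    {"dx": 0,"dy": 0,"dz": -14,"yaw": 0},
    {"dx": 0,"dy": 0,"dz": -14,"yaw": 0},
    {"dx": 0,"dy": 0,"dz": -14,"yaw": 0},
    {"dx": 0,"dy": 0,"dz": -13.5,"yaw": 0},
    {"dx": 0,"dy": 0,"dz": 0,"yaw": 0},
  ],
)

```text
t: 4.08
eef_pos: [514.4, 288.4, 7.7]
tcp_rot: [-3.141, -0.002, -3.135]
ft_force: [0.1, -0.2, -0.4]
opening: 0.999
```

Emit:
drive_tool(
  commands=[
    {"dx": 0,"dy": 0,"dz": 0,"yaw": 0},
    {"dx": 0,"dy": 0,"dz": 0,"yaw": 0},
    {"dx": 0,"dy": 0,"dz": 0,"yaw": 0},
    {"dx": 0,"dy": 0,"dz": 0,"yaw": 0},
    {"dx": 0,"dy": 0,"dz": 0,"yaw": 0},
  ],
  grip=0.1,
)

```text
t: 4.5
eef_pos: [515.3, 288.8, 9.8]
tcp_rot: [3.141, 0.001, -3.135]
ft_force: [0.6, 0.2, 0.1]
opening: 0.707
```

Emit:
drive_tool(
  commands=[
    {"dx": 0,"dy": 0,"dz": 0,"yaw": 0},
    {"dx": 0,"dy": 0,"dz": 0,"yaw": 0},
    {"dx": 0,"dy": 0,"dz": 0,"yaw": 0},
    {"dx": 0,"dy": 0,"dz": 0,"yaw": 0},
    {"dx": 0,"dy": 0,"dz": 0,"yaw": 0},
  ],
)

```text
t: 4.92
eef_pos: [515.0, 288.7, 9.2]
tcp_rot: [3.141, 0.0, -3.135]
ft_force: [-0.4, 0.7, -0.3]
opening: 0.405
```

Emit:
drive_tool(
  commands=[
    {"dx": 0,"dy": 0,"dz": 0,"yaw": 0},
    {"dx": 0,"dy": 0,"dz": 0,"yaw": 0},
  ],
)

```text
t: 5.08
eef_pos: [515.1, 288.7, 9.2]
tcp_rot: [3.141, 0.0, -3.135]
ft_force: [-0.8, 0.4, 0.8]
opening: 0.409
```

Emit:
drive_tool(
  commands=[
    {"dx": 0,"dy": 0,"dz": 0,"yaw": 0},
    {"dx": 0,"dy": 0,"dz": 0,"yaw": 0},
    {"dx": 0,"dy": 0,"dz": 0,"yaw": 0},
    {"dx": 0,"dy": 0,"dz": 9,"yaw": 0},
    {"dx": 0,"dy": 0,"dz": 9,"yaw": 0},
  ],
  grip=0.55,
)

```text
t: 5.5
eef_pos: [514.8, 288.6, 27.5]
tcp_rot: [-3.141, -0.001, -3.135]
ft_force: [-0.0, -0.3, 0.6]
opening: 0.547
```

Emit:
drive_tool(
  commands=[
    {"dx": 0,"dy": 0,"dz": 0,"yaw": 0},
    {"dx": 0,"dy": 0,"dz": 0,"yaw": 0},
    {"dx": 0,"dy": 0,"dz": 0,"yaw": 0},
    {"dx": 0,"dy": 0,"dz": 0,"yaw": 0},
    {"dx": 0,"dy": 0,"dz": 0,"yaw": 0},
  ],
  grip=0.1,
)

```text
t: 5.92
eef_pos: [515.4, 288.8, 27.5]
tcp_rot: [3.141, 0.001, -3.135]
ft_force: [-0.1, -0.0, 6.6]
opening: 0.406
```

Emit:
drive_tool(
  commands=[
    {"dx": 0,"dy": 0,"dz": 0,"yaw": 0},
    {"dx": 0,"dy": 0,"dz": 0,"yaw": 0},
  ],
)

```text
t: 6.08
eef_pos: [515.3, 288.8, 27.6]
tcp_rot: [3.141, 0.001, -3.135]
ft_force: [-0.4, 0.5, 6.8]
opening: 0.412
```

Emit:
drive_tool(
  commands=[
    {"dx": 0,"dy": 0,"dz": 10,"yaw": 0},
    {"dx": 0,"dy": 0,"dz": 20,"yaw": 0},
    {"dx": 0,"dy": 0,"dz": 30,"yaw": 0},
    {"dx": 0,"dy": 0,"dz": 20,"yaw": 0},
    {"dx": 0,"dy": 0,"dz": 0,"yaw": 0},
  ],
)

```text
t: 6.5
eef_pos: [516.4, 289.3, 111.2]
tcp_rot: [3.139, 0.005, -3.135]
ft_force: [-0.3, -0.1, -1.6]
opening: 0.405
```

Run:
```python
from h import *
s=env.state();print(s["eef_pos"],s["ft_force"],s["opening"])
im=env.read_camera("scene")[:,:,::-1].copy();cv2.imwrite("pics/s3.png",view("scene",im,(445,195,110,110),[],0,5))
```

```text
[516.37121282 289.27839196 111.21178628] [-0.33042453 -0.13645261 -1.63039177] 0.40519657310705126
```

View pics/s3.png

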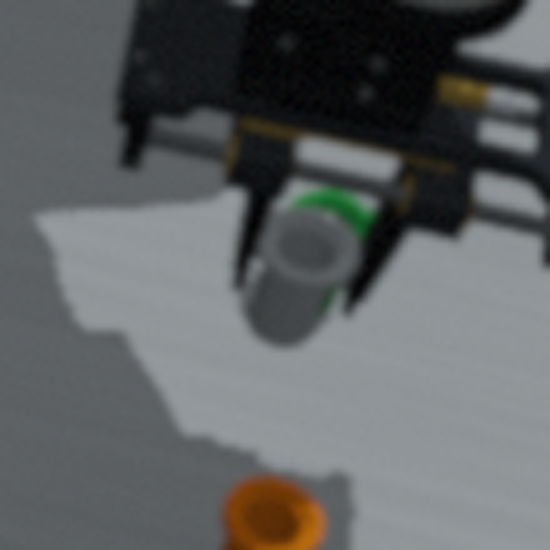

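Emit:
drive_tool(
  commands=[
    {"dx": 8,"dy": -24,"dz": 0,"yaw": 0},
    {"dx": 12,"dy": -36,"dz": 0,"yaw": 0},
    {"dx": 12,"dy": -36,"dz": 0,"yaw": 0},
    {"dx": 12,"dy": -36,"dz": 0,"yaw": 0},
    {"dx": 12,"dy": -36,"dz": 0,"yaw": 0},
  ],
)

```text
t: 6.97
eef_pos: [570.6, 119.0, 105.8]
tcp_rot: [-3.141, -0.002, -3.134]
ft_force: [0.5, 0.1, -1.0]
opening: 0.408
```

Emit:
drive_tool(
  commands=[
    {"dx": 12,"dy": -36,"dz": 0,"yaw": 0},
    {"dx": 12,"dy": -36,"dz": 0,"yaw": 0},
    {"dx": 9,"dy": -27,"dz": 0,"yaw": 0},
    {"dx": 5,"dy": -16,"dz": 0,"yaw": 0},
    {"dx": 0,"dy": 0,"dz": 0,"yaw": 0},
  ],
)

```text
t: 7.38
eef_pos: [609.3, 2.4, 105.6]
tcp_rot: [-3.141, -0.002, -3.138]
ft_force: [0.6, 0.4, -1.0]
opening: 0.408
```

Emit:
drive_tool(
  commands=[
    {"dx": 0,"dy": 0,"dz": 0,"yaw": 0},
    {"dx": 0,"dy": 0,"dz": 0,"yaw": 0},
  ],
)

```text
t: 7.55
eef_pos: [608.2, 6.4, 106.3]
tcp_rot: [3.141, -0.002, -3.134]
ft_force: [-0.0, 0.3, -0.5]
opening: 0.404
```

Run:
```python
from h import *
s=env.state();print(s["eef_pos"],s["ft_force"],s["opening"])
p=s["eef_pos"]
polys=[(circ((609,5,16),14),(0,0,255),True),(circ((p[0],p[1],p[2]+20),20),(0,255,0),True)]
o=[]
for n,b in(("scene",(295,210,110,145)),("top",(240,165,110,145))):
    im=env.read_camera(n)[:,:,::-1].copy();cv2.imwrite(f"pics/{n}4.png",im);o.append(view(n,im,b,polys,0,3.6))
cv2.imwrite("pics/s4.png",pad(o))
```

```text
[608.23419717   6.38751372 106.25726086] [-0.01759126  0.26557481 -0.47915692] 0.404154864723384
```

View pics/s4.png

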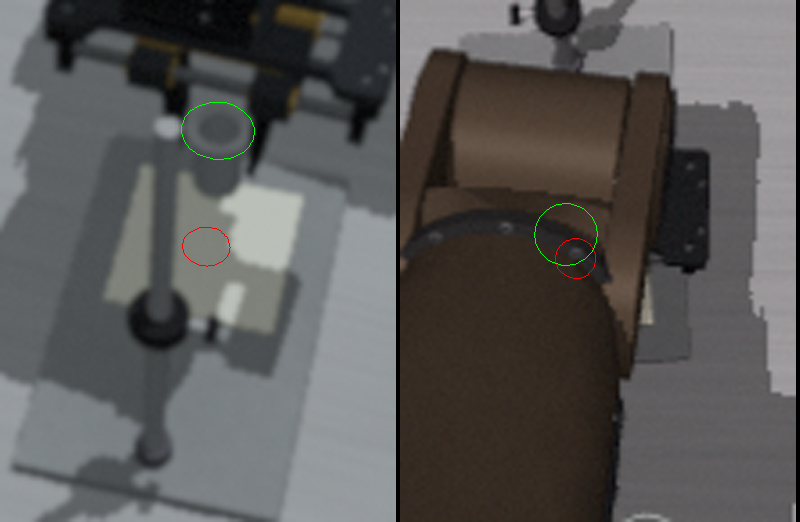

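Emit:
drive_tool(
  commands=[
    {"dx": 0,"dy": -1,"dz": -15,"yaw": 0},
    {"dx": 0,"dy": 0,"dz": -20,"yaw": 0},
    {"dx": 0,"dy": 0,"dz": -15,"yaw": 0},
    {"dx": 0,"dy": 0,"dz": -7,"yaw": 0},
    {"dx": 0,"dy": 0,"dz": 0,"yaw": 0},
  ],
)

```text
t: 8.07
eef_pos: [608.2, 5.6, 48.8]
tcp_rot: [3.141, -0.003, -3.133]
ft_force: [0.1, -0.7, -0.7]
opening: 0.411
```

Emit:
drive_tool(
  commands=[
    {"dx": 0,"dy": 0,"dz": -2,"yaw": 0},
    {"dx": 0,"dy": 0,"dz": -2,"yaw": 0},
    {"dx": 0,"dy": 0,"dz": 0,"yaw": 0},
  ],
)

```text
t: 8.32
eef_pos: [609.3, 4.8, 46.6]
tcp_rot: [-3.142, 0.001, -3.134]
ft_force: [0.3, -1.1, -0.9]
opening: 0.412
```

Emit:
drive_tool(
  commands=[
    {"dx": 0,"dy": 0,"dz": -1.5,"yaw": 0},
    {"dx": 0,"dy": 0,"dz": -1,"yaw": 0},
    {"dx": 0,"dy": 0,"dz": 0,"yaw": 0},
    {"dx": 0,"dy": 0,"dz": 0,"yaw": 0},
  ],
)

```text
t: 8.65
eef_pos: [609.1, 4.6, 43.8]
tcp_rot: [3.142, 0.0, -3.135]
ft_force: [0.1, -0.4, -1.8]
opening: 0.411
```

Emit:
drive_tool(
  commands=[
    {"dx": 0,"dy": 0,"dz": -0.8,"yaw": 0},
    {"dx": 0,"dy": 0,"dz": 0,"yaw": 0},
    {"dx": 0,"dy": 0,"dz": 0,"yaw": 0},
  ],
)

```text
t: 8.9
eef_pos: [609.4, 4.7, 43.6]
tcp_rot: [3.142, 0.001, -3.135]
ft_force: [-1.0, 0.3, 6.3]
opening: 0.412
```

Emit:
drive_tool(
  commands=[
    {"dx": 0,"dy": 0,"dz": 0,"yaw": 0},
    {"dx": 0,"dy": 0,"dz": 0,"yaw": 0},
    {"dx": 0,"dy": 0,"dz": 0,"yaw": 0},
    {"dx": 0,"dy": 0,"dz": 0,"yaw": 0},
    {"dx": 0,"dy": 0,"dz": 0,"yaw": 0},
  ],
  grip=0.8,
)

```text
t: 9.32
eef_pos: [609.0, 4.7, 42.8]
tcp_rot: [3.141, -0.0, -3.135]
ft_force: [0.2, 0.7, -0.0]
opening: 0.703
```

Emit:
drive_tool(
  commands=[
    {"dx": 0,"dy": 0,"dz": 10,"yaw": 0},
    {"dx": 0,"dy": 0,"dz": 20,"yaw": 0},
    {"dx": 0,"dy": 0,"dz": 30,"yaw": 0},
    {"dx": 0,"dy": 0,"dz": 35,"yaw": 0},
    {"dx": 0,"dy": 0,"dz": 35,"yaw": 0},
  ],
)

```text
t: 9.73
eef_pos: [608.6, 4.7, 174.7]
tcp_rot: [3.141, -0.001, -3.135]
ft_force: [0.9, -0.5, -0.4]
opening: 0.796
```

Run:
```python
from h import *
from scipy.optimize import minimize
for n,b in(("top",(395,275,50,60)),("scene",(225,165,30,42))):
    im=cv2.imread(f"pics/{n}0.png");x,y,w,h=b;g=cv2.cvtColor(im,cv2.COLOR_BGR2GRAY)[y:y+h,x:x+w];m=(g<75).astype(np.uint8)
    k,lab,st,ce=cv2.connectedComponentsWithStats(m);i=1+np.argmax(st[1:,4]);M=lab==i
    def model(p):
        c=np.array(p[:2]);u=np.array([np.cos(p[2]),np.sin(p[2])]);v=np.array([-u[1],u[0]])
        P=[np.r_[c+a*u+s*v,z] for a in(27,-83) for s in(9,-9) for z in(0,16)]
        q=cv2.convexHull(((proj(n,P)-[x,y]+.5)*16).astype(np.float32)).astype(np.int32)
        A=np.zeros((h*16,w*16),np.uint8);cv2.fillPoly(A,[q],1);return cv2.resize(A.astype(np.float32),(w,h),interpolation=cv2.INTER_AREA)
    f=lambda p:np.abs(model(p)-M).sum()
    r=min((minimize(f,(456+a,-319+c,np.radians(26.5)),method="Nelder-Mead",options=dict(initial_simplex=[[456+a,-319+c,.46],[460+a,-319+c,.46],[456+a,-315+c,.46],[456+a,-319+c,.5]])) for a in(-3,3) for c in(-3,3)),key=lambda r:r.fun)
    print(n,M.sum(),r.fun,r.x[:2],np.degrees(r.x[2]), "lens",r.x[:2]+80*np.array([np.cos(r.x[2]),np.sin(r.x[2])]))
o=[]
im=env.read_camera("scene")[:,:,::-1].copy();cv2.imwrite("pics/scene5.png",im)
o.append(view("scene",im,(295,210,110,145),[(circ((609,4.7,66),20),(0,0,255),True)],0,4))
cv2.imwrite("pics/s5.png",o[0])
```

```text
top 340 39.6953125 [ 460.24050538 -319.54806641] 26.63577361095573 lens [ 531.75046509 -283.68268392]
scene 204 69.68359375 [ 462.33548031 -317.39491835] 27.62312353290693 lens [ 533.21680265 -280.30262611]
```

View pics/s5.png

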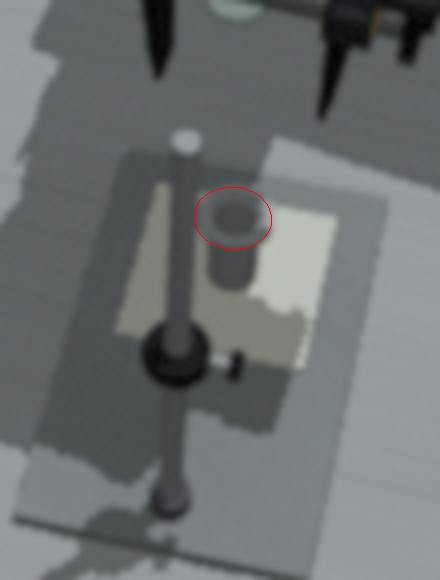

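Emit:
drive_tool(
  commands=[
    {"dx": -6.8,"dy": -14.7,"dz": -3,"yaw": -7},
    {"dx": -6.8,"dy": -14.7,"dz": -3,"yaw": -7},
    {"dx": -6.8,"dy": -14.7,"dz": -3,"yaw": -7},
    {"dx": -6.8,"dy": -14.7,"dz": -3,"yaw": -7},
    {"dx": -6.8,"dy": -14.7,"dz": -3,"yaw": -7},
  ],
  grip=0.6,
)

```text
t: 10.2
eef_pos: [574.7, -69.4, 158.3]
tcp_rot: [3.141, 0.001, 2.532]
ft_force: [-0.2, -0.6, 0.3]
opening: 0.605
```

Emit:
drive_tool(
  commands=[
    {"dx": -6.8,"dy": -14.7,"dz": -3,"yaw": -7},
    {"dx": -6.8,"dy": -14.7,"dz": -3,"yaw": -7},
    {"dx": -6.8,"dy": -14.7,"dz": -3,"yaw": -7},
    {"dx": -6.8,"dy": -14.7,"dz": -3,"yaw": -7},
    {"dx": -6.8,"dy": -14.7,"dz": -3,"yaw": -7},
  ],
)

```text
t: 10.62
eef_pos: [540.7, -143.0, 143.3]
tcp_rot: [3.141, 0.0, 1.921]
ft_force: [0.2, -0.1, 0.3]
opening: 0.6
```

Emit:
drive_tool(
  commands=[
    {"dx": -6.8,"dy": -14.7,"dz": -3,"yaw": -7},
    {"dx": -6.8,"dy": -14.7,"dz": -3,"yaw": -7},
    {"dx": -6.8,"dy": -14.7,"dz": -3,"yaw": -7},
    {"dx": -6.8,"dy": -14.7,"dz": -3,"yaw": -7},
    {"dx": -6.8,"dy": -14.7,"dz": -3,"yaw": -7},
  ],
)

```text
t: 11.03
eef_pos: [506.7, -216.5, 128.3]
tcp_rot: [3.141, 0.0, 1.31]
ft_force: [0.3, 0.3, 0.7]
opening: 0.6
```

Emit:
drive_tool(
  commands=[
    {"dx": -6.8,"dy": -14.7,"dz": -3,"yaw": -7},
    {"dx": -6.8,"dy": -14.7,"dz": -3,"yaw": -7},
    {"dx": -6.8,"dy": -14.7,"dz": -3,"yaw": -7},
    {"dx": -6.8,"dy": -14.7,"dz": -3,"yaw": -7},
    {"dx": -6.8,"dy": -14.7,"dz": -3,"yaw": -7},
  ],
)

```text
t: 11.45
eef_pos: [472.7, -290.1, 113.3]
tcp_rot: [3.141, -0.0, 0.699]
ft_force: [0.1, -0.3, 0.3]
opening: 0.601
```

Emit:
drive_tool(
  commands=[
    {"dx": -6.8,"dy": -14.7,"dz": -3,"yaw": -7},
    {"dx": -6.8,"dy": -14.7,"dz": -3,"yaw": -6},
    {"dx": 0,"dy": 0,"dz": 0,"yaw": 0},
    {"dx": 0,"dy": 0,"dz": 0,"yaw": 0},
    {"dx": 0,"dy": 0,"dz": 0,"yaw": 0},
  ],
)

```text
t: 11.87
eef_pos: [459.6, -318.3, 107.2]
tcp_rot: [3.141, -0.0, 0.481]
ft_force: [0.1, 1.0, 0.7]
opening: 0.599
```

Run:
```python
from h import *
s=env.state();p=s["eef_pos"];print(p)
u=np.array([np.cos(.473),np.sin(.473)]);v=np.array([-u[1],u[0]]);g=np.array([460.5,-319])
q=[np.r_[g+a*u+b*v,16] for a,b in((27,9),(27,-9),(-83,-9),(-83,9))]
pol=[(q,(0,255,0),True),([np.r_[p[:2],16],p],(0,0,255),False),([np.r_[p[:2]-28*v,p[2]],np.r_[p[:2]+28*v,p[2]]],(255,0,255),False),([np.r_[g-28*v,0],np.r_[g+28*v,0]],(255,255,0),False)]
o=[]
for n,b in(("scene",(190,110,100,140)),("top",(360,225,100,140))):
    im=env.read_camera(n)[:,:,::-1].copy();cv2.imwrite(f"pics/{n}6.png",im);o.append(view(n,im,b,pol,0,4))
cv2.imwrite("pics/s6.png",pad(o))
```

```text
[ 459.60550601 -318.30247421  107.2035832 ]
```

View pics/s6.png

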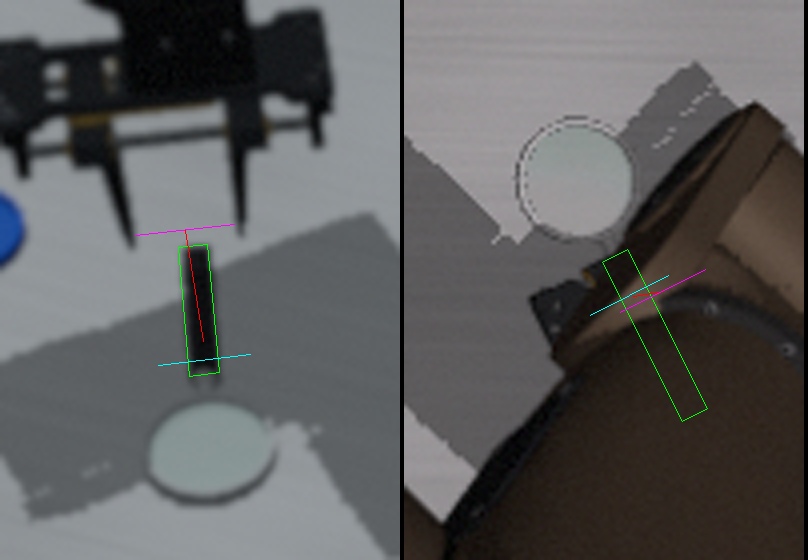

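Emit:
drive_tool(
  commands=[
    {"dx": 0.5,"dy": -0.4,"dz": -25,"yaw": -0.4},
    {"dx": 0,"dy": 0,"dz": -30,"yaw": 0},
    {"dx": 0,"dy": 0,"dz": -25,"yaw": 0},
    {"dx": 0,"dy": 0,"dz": -12,"yaw": 0},
    {"dx": 0,"dy": 0,"dz": 0,"yaw": 0},
  ],
)

```text
t: 12.38
eef_pos: [459.4, -317.9, 12.8]
tcp_rot: [-3.138, 0.001, 0.473]
ft_force: [-0.6, 0.0, -0.8]
opening: 0.597
```

Emit:
drive_tool(
  commands=[
    {"dx": 0,"dy": 0,"dz": -5,"yaw": 0},
    {"dx": 0,"dy": 0,"dz": -5,"yaw": 0},
    {"dx": 0,"dy": 0,"dz": 0,"yaw": 0},
    {"dx": 0,"dy": 0,"dz": 0,"yaw": 0},
  ],
)

```text
t: 12.72
eef_pos: [460.2, -319.3, 5.6]
tcp_rot: [3.141, -0.0, 0.471]
ft_force: [-0.1, 0.2, 0.2]
opening: 0.598
```

Emit:
drive_tool(
  commands=[
    {"dx": 0,"dy": 0,"dz": -2.5,"yaw": 0},
    {"dx": 0,"dy": 0,"dz": 0,"yaw": 0},
    {"dx": 0,"dy": 0,"dz": 0,"yaw": 0},
  ],
)

```text
t: 12.97
eef_pos: [460.0, -319.2, 2.6]
tcp_rot: [3.141, -0.0, 0.471]
ft_force: [0.1, 0.6, 0.5]
opening: 0.594
```

Emit:
drive_tool(
  commands=[
    {"dx": 0,"dy": 0,"dz": 0,"yaw": 0},
    {"dx": 0,"dy": 0,"dz": 0,"yaw": 0},
    {"dx": 0,"dy": 0,"dz": 0,"yaw": 0},
    {"dx": 0,"dy": 0,"dz": 0,"yaw": 0},
    {"dx": 0,"dy": 0,"dz": 0,"yaw": 0},
  ],
  grip=0,
)

```text
t: 13.38
eef_pos: [459.9, -319.1, 2.4]
tcp_rot: [3.141, -0.0, 0.471]
ft_force: [0.1, -1.0, -0.0]
opening: 0.308
```

Emit:
drive_tool(
  commands=[
    {"dx": 0,"dy": 0,"dz": 0,"yaw": 0},
    {"dx": 0,"dy": 0,"dz": 0,"yaw": 0},
    {"dx": 0,"dy": 0,"dz": 0,"yaw": 0},
    {"dx": 0,"dy": 0,"dz": 0,"yaw": 0},
    {"dx": 0,"dy": 0,"dz": 0,"yaw": 0},
  ],
)

```text
t: 13.8
eef_pos: [459.9, -319.1, 2.4]
tcp_rot: [3.141, 0.0, 0.471]
ft_force: [-0.2, 0.3, 0.3]
opening: 0.189
```

Emit:
drive_tool(
  commands=[
    {"dx": 0,"dy": 0,"dz": 4,"yaw": 0},
    {"dx": 0,"dy": 0,"dz": 12,"yaw": 0},
    {"dx": 0,"dy": 0,"dz": 24,"yaw": 0},
    {"dx": 0,"dy": 0,"dz": 30,"yaw": 0},
    {"dx": 0,"dy": 0,"dz": 30,"yaw": 0},
  ],
)

```text
t: 14.22
eef_pos: [459.6, -318.8, 104.0]
tcp_rot: [-3.141, 0.0, 0.471]
ft_force: [1.4, -1.0, -0.9]
opening: 0.184
```

Emit:
drive_tool(
  commands=[
    {"dx": 0,"dy": 0,"dz": 30,"yaw": 0},
    {"dx": 0,"dy": 0,"dz": 24,"yaw": 0},
    {"dx": 0,"dy": 0,"dz": 10,"yaw": 0},
    {"dx": 0,"dy": 0,"dz": 0,"yaw": 0},
    {"dx": 0,"dy": 0,"dz": 0,"yaw": 0},
  ],
)

```text
t: 14.63
eef_pos: [459.7, -318.9, 166.1]
tcp_rot: [3.141, 0.0, 0.471]
ft_force: [0.3, 0.8, -2.7]
opening: 0.184
```

Run:
```python
from h import *
s=env.state();p=s["eef_pos"];print(p,s["opening"],s["ft_force"],s["tcp_rot"])
y=s["tcp_rot"][2];u=np.array([np.cos(y),np.sin(y)]);l=np.r_[p[:2]+80*u,p[2]+3.6];print(l)
pol=[(circ(l+[0,0,6],39),(0,0,255),True),(circ(l-[0,0,6],39),(0,255,0),True)]
o=[]
for n,b in(("scene",(180,90,140,140)),("top",(350,225,140,140))):
    im=env.read_camera(n)[:,:,::-1].copy();cv2.imwrite(f"pics/{n}7.png",im);o.append(view(n,im,b,pol,0,2.85))
cv2.imwrite("pics/s7.png",pad(o))
```

```text
[ 459.66486477 -318.89153171  166.13355444] 0.1843395550645065 [ 0.31095851  0.82104342 -2.70425112] [3.14147357e+00 6.96097171e-06 4.71229763e-01]
[ 530.94571846 -282.57294285  169.73355444]
```

View pics/s7.png

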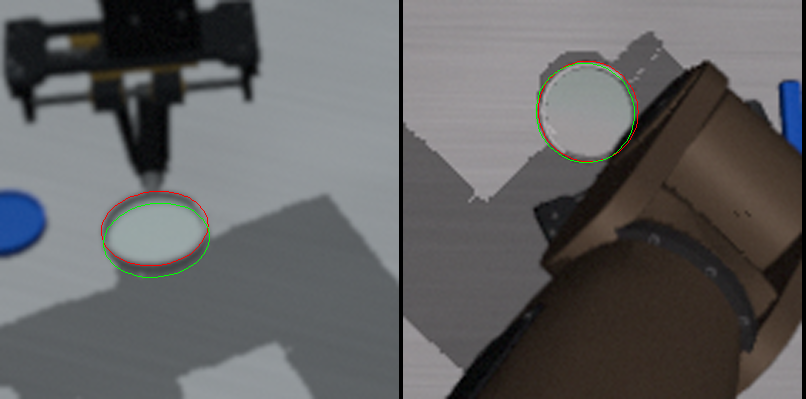

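Emit:
drive_tool(
  commands=[
    {"dx": 4,"dy": 14,"dz": 0,"yaw": 0},
    {"dx": 7,"dy": 26,"dz": 0,"yaw": 0},
    {"dx": 9,"dy": 32,"dz": 0,"yaw": 0},
    {"dx": 9,"dy": 32,"dz": 0,"yaw": 0},
    {"dx": 9,"dy": 32,"dz": 0,"yaw": 0},
  ],
)

```text
t: 15.15
eef_pos: [497.7, -180.9, 165.1]
tcp_rot: [-3.14, 0.001, 0.471]
ft_force: [0.1, -0.5, -1.6]
opening: 0.185
```

Emit:
drive_tool(
  commands=[
    {"dx": 9,"dy": 32,"dz": 0,"yaw": 0},
    {"dx": 9,"dy": 32,"dz": 0,"yaw": 0},
    {"dx": 8,"dy": 30,"dz": 0,"yaw": 0},
    {"dx": 6,"dy": 24,"dz": 0,"yaw": 0},
    {"dx": 4,"dy": 16,"dz": 0,"yaw": 0},
  ],
)

```text
t: 15.57
eef_pos: [533.6, -46.0, 165.1]
tcp_rot: [-3.14, 0.002, 0.473]
ft_force: [0.8, -0.3, -1.8]
opening: 0.184
```

Emit:
drive_tool(
  commands=[
    {"dx": 4,"dy": 13,"dz": 0,"yaw": 0},
    {"dx": 0,"dy": 4,"dz": 0,"yaw": 0},
    {"dx": 0,"dy": 0,"dz": 0,"yaw": 0},
    {"dx": 0,"dy": 0,"dz": 0,"yaw": 0},
  ],
)

```text
t: 15.9
eef_pos: [537.5, -32.1, 165.7]
tcp_rot: [-3.141, 0.001, 0.472]
ft_force: [-0.3, -0.3, -3.1]
opening: 0.184
```

```bash
cat > look.py <<'E'
from h import *
import sys
s=env.state();p=s["eef_pos"];print(p,s["opening"],s["ft_force"],s["tcp_rot"],s["t"])
y=s["tcp_rot"][2];u=np.array([np.cos(y),np.sin(y)]);l=np.r_[p[:2]+80*u,p[2]+3.6];print("lens",l)
pol=[(circ(l+[0,0,6],39),(0,0,255),True),(circ(l-[0,0,6],39),(0,255,0),True),(circ((609.1,4.7,66),20),(255,255,0),True),(circ((748.5,16,l[2]+6),16),(0,255,255),True),(circ((748.5,16,l[2]-6),16),(0,255,255),True)]
o=[]
for n,b in(("scene",(285,215,110,140)),("top",(240,135,110,140))):
    im=env.read_camera(n)[:,:,::-1].copy();cv2.imwrite(f"pics/{n}{sys.argv[1]}.png",im);o.append(view(n,im,b,pol,0,3.6))
cv2.imwrite(f"pics/s{sys.argv[1]}.png",pad(o))
E
python3 look.py 8
```

```text
[537.47068708 -32.08910462 165.70179298] 0.18440171644977243 [-0.29178368 -0.34325134 -3.07485093] [-3.14093474e+00  1.13096368e-03  4.71688311e-01] 15.9
lens [608.73487947   4.26216609 169.30179298]
```

View pics/s8.png

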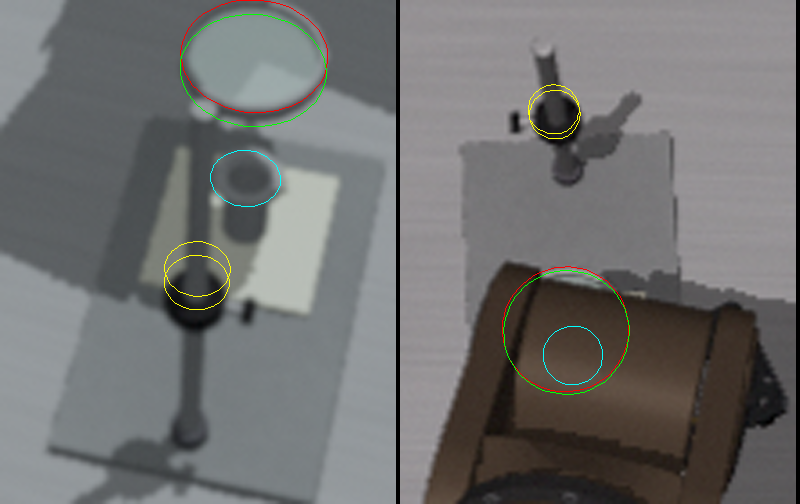

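Run:
```python
from h import *
from scipy.optimize import least_squares
a=cv2.imread("pics/scene5.png");b=cv2.imread("pics/top8.png")
o=[cv2.resize(a[235:345,315:360],None,fx=5,fy=5,interpolation=2),cv2.resize(b[140:190,265:305],None,fx=10,fy=10,interpolation=2)]
cv2.imwrite("pics/rod.png",pad(o))
print(tri((341.2,244.7),(279.3,147.8)))
for n,p in(("scene",(341.2,244.7)),("top",(279.3,147.8))): print(n,atz(n,[p],300))
# scene: per-view fit rod xy,allow shift -> collar z using image line param
for n,t,c in(("scene",(341.2,244.7),(338.6,297.8)),("top",(279.3,147.8),(283.1,167.9))):
    r=atz(n,[t],300)[0,:2]
    f=lambda z:np.linalg.norm(proj(n,[[*r,z]])[0]-c)
    zs=np.arange(120,200,.5);e=[f(z) for z in zs];i=np.argmin(e);print(n,r,zs[i],e[i])
```

```text
(array([748.55156175,  15.34929283, 300.6889644 ]), np.float64(0.34705722908227793))
scene [[747.96303045  15.44539521 300.        ]]
top [[748.83315559  15.16058831 300.        ]]
scene [747.96303045  15.44539521] 146.5 0.13351861579591176
top [748.83315559  15.16058831] 149.0 0.1171872597100197
```

View pics/rod.png

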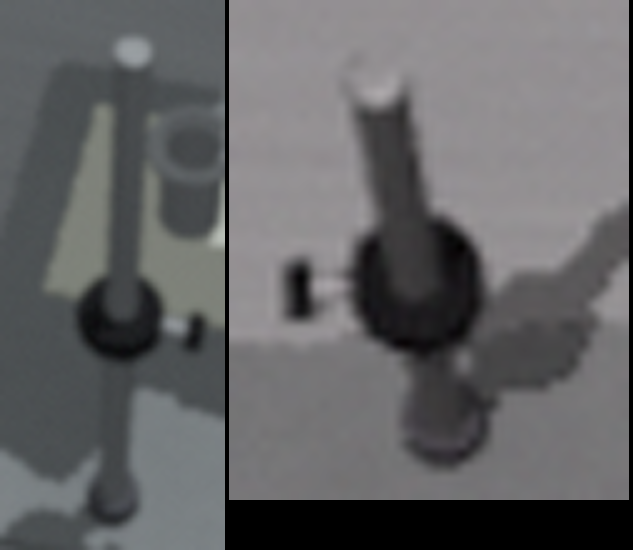

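Emit:
drive_tool(
  commands=[
    {"dx": 0.4,"dy": 0.4,"dz": -5,"yaw": 0},
    {"dx": 0,"dy": 0,"dz": -7,"yaw": 0},
    {"dx": 0,"dy": 0,"dz": -6,"yaw": 0},
    {"dx": 0,"dy": 0,"dz": -3.5,"yaw": 0},
    {"dx": 0,"dy": 0,"dz": 0,"yaw": 0},
  ],
)

```text
t: 16.42
eef_pos: [537.9, -31.8, 143.7]
tcp_rot: [-3.141, 0.001, 0.471]
ft_force: [0.1, 0.1, -1.8]
opening: 0.185
```

Emit:
drive_tool(
  commands=[
    {"dx": 0,"dy": 0,"dz": 0,"yaw": 0},
    {"dx": 0,"dy": 0,"dz": 0,"yaw": 0},
    {"dx": 0,"dy": 0,"dz": 0,"yaw": 0},
    {"dx": 0,"dy": 0,"dz": 0,"yaw": 0},
    {"dx": 0,"dy": 0,"dz": 0,"yaw": 0},
  ],
)

```text
t: 16.83
eef_pos: [538.4, -31.7, 145.1]
tcp_rot: [3.141, -0.0, 0.471]
ft_force: [0.5, 0.1, -1.9]
opening: 0.184
```

```bash
python3 look.py 9
```

```text
[538.42482316 -31.69506126 145.05004696] 0.18422850137787525 [ 0.4986238   0.05310343 -1.92987826] [ 3.14127100e+00 -3.36155602e-04  4.71307122e-01] 16.8333
lens [609.70286709   4.62904165 148.65004696]
```

View pics/s9.png

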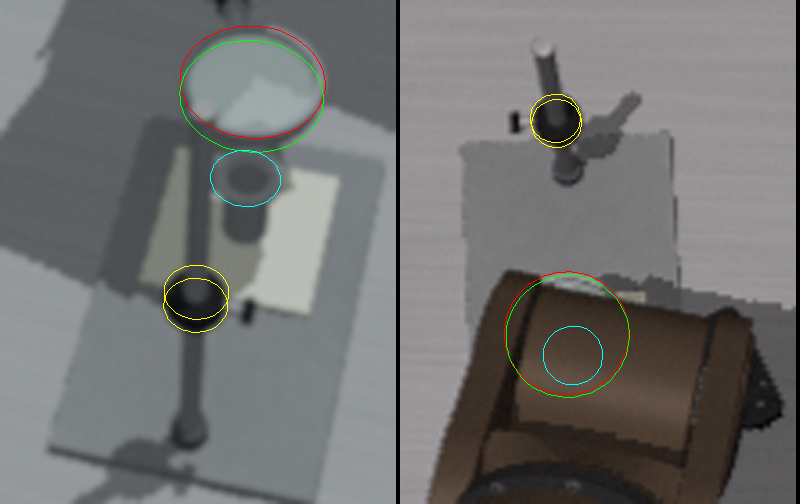

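Run:
```python
from h import *
l=np.array([609.7,4.6,148.6])
P=[(circ(l+[0,0,6],39),(0,0,255),True),(circ(l-[0,0,6],39),(0,255,0),True),(circ((609.1,4.7,66),20),(255,255,0),True),(circ((609.1,4.7,16),14),(255,255,0),True)]
im=cv2.imread("pics/scene9.png");b=(325,215,60,75)
cv2.imwrite("pics/z9.png",pad([view("scene",im,b,[],0,6.5),view("scene",im,b,P,0,6.5)]))
```

```text
(no output)
```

View pics/z9.png

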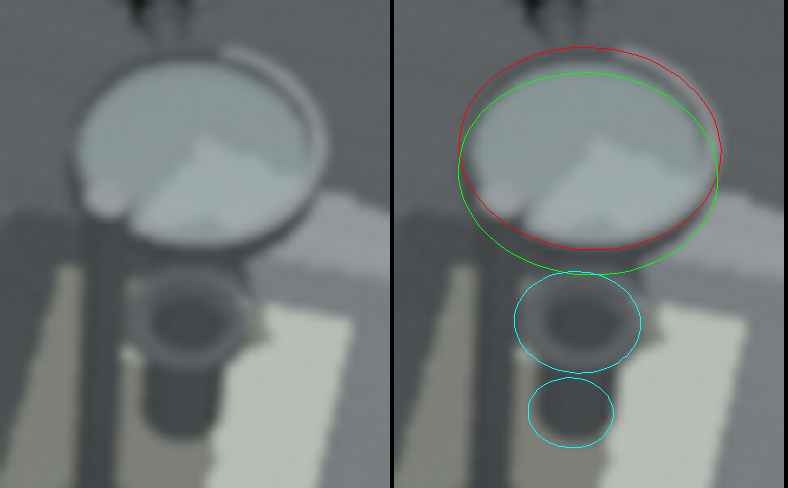

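Emit:
drive_tool(
  commands=[
    {"dx": 0,"dy": 0,"dz": 0,"yaw": 0},
    {"dx": 0,"dy": 0,"dz": 0,"yaw": 0},
    {"dx": 0,"dy": 0,"dz": 0,"yaw": 0},
  ],
)

```text
t: 17.18
eef_pos: [538.3, -31.7, 144.9]
tcp_rot: [3.141, -0.0, 0.471]
ft_force: [-1.1, 0.1, -1.9]
opening: 0.187
```

Run:
```python
from cell import env
s=env.state();print(s["eef_pos"],s["qvel"].round(4),s["opening"]);print(env.job_done())
```

```text
[538.34138628 -31.72556864 144.86592895] [ 0.0008 -0.0001  0.0006 -0.0005 -0.     -0.001 ] 0.18724301439980054
the job is handed in; nothing more can be done
None
```

I stood the grey steel fitting on the tile, flange up, and released it. I then picked up the black-handled loupe and am holding it level over the fitting. I handed the job in at about 17 s; no verdict was reported.

**Last checks:**

| Point | x (mm) | y (mm) | z (mm) |
|---|---|---|---|
| Lens centre | 609.6 | 4.6 | 148.5 |
| Fitting axis (from where it was released) | 609 | 5 | – |
| Tile centre (from the pictures) | 609 | 5 | – |
| Collar middle (both cameras together) | 748.5 | 15 | 148 |

- **Lens position:** it is worked out from the tool pose and the loupe's dimensions. The scene picture agrees with it to about 1–2 mm.
- **Holding:** the arm was still and the grip held at about 18 mm, the handle's width.
- **Collar height:** the cameras taken one at a time gave 146.5 and 149 mm, and I used 148.
- **Not checked:** the top camera could not confirm the lens centring because the arm hid it. I did not measure the jar, beaker and clamp ring again at the end; the paths were planned to stay clear of them.
- **Fitting grasp:** the first close-up grip caught the flange low in the pads, so I gripped again higher before lifting.

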